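# Clamp the staple jar and unscrew its tight cap

## Task

Brace the jar of fence staples that stands in the bench clamp: press the clamp's sprung lever down until it clicks and stays down by itself, and let go of it. Then unscrew the jar's tight cap anticlockwise without letting the jar turn or come out of the clamp, stop turning as soon as the thread lets go, and lift the cap straight up. Finish still holding the cap level in the gripper, a finger's breadth or two clear above the jar's mouth; do not put it down, and leave the other things on the bench alone.

Things in the scene. Friction and masses are not known exactly. Their poses are not given: they have to be found in the camera images.
- clamp: steel jar clamp fixed to the bench: plate 100 x 200 x 12 mm (y = -65 to +135 mm), wooden V-block at its -y end, rubber-faced jaw between jar and lever, lever at its +y end. Origin on the bench under the axis of the clamped jar; +y points to the lever. The lever's cheeks, 42 mm wide over all, stand at y = 75 to 119 mm and are 86 mm high; V-block and jaw are lower than 65 mm
- clamp_lever (a joint): angle of the clamp's lever, rad: 0 = raised as found (arm 0.45 rad above level), 0.5 = down on its stop. A spring pushes it up until about 0.45; past that a detent pulls it on down and keeps it at about 0.49. Takes up to about 15 N at the pad. It drives the jaw, which when latched holds the jar with about 25 N, having shifted it some 2 mm towards the clamp's -y
- lever_pad (a point): centre of the upper face of the lever's black pressing pad (40 x 40 mm). The lever turns about a level axis along the clamp's x through y = 100, z = 75 mm of the clamp's frame; the pad is 100 mm out along the arm, its face 8 mm above the arm's line: at y = 187, z = 126 mm of the clamp's frame when raised, y = 200, z = 79 mm latched
- jar: round clear-glass jar with galvanised staples inside, loose, standing on the clamp's plate (12 mm above the bench) between V-block and jaw; 72 mm across, 106 mm high to its mouth, neck 47 mm across, 0.4 kg. Origin at the centre of its underside, z up. With the clamp open it turns along with the cap
- jar_mouth (a point): centre of the jar's mouth, 106 mm above the jar's underside. The jar's shoulder is about 8 mm below the screwed-on cap's skirt. Thread: three short ramps, three lugs in the cap; the cap lifts off freely at 54 to 97 degrees of turn (aim at 75), farther round the lugs meet stops, and before 54 it cannot be lifted
- jar_side (a point): a point on the jar's outside, 36 mm from its axis along the jar's x axis, 40 mm above its underside; shows whether the jar has turned
- cap: aluminium screw cap on the jar, 62 mm across, ribbed upright skirt 20 mm high, 70 g. Origin at the centre of the skirt's lower edge, z up; 90 mm above the jar's underside when screwed on. As found its x axis is along the jar's (within 3 degrees). Turned anticlockwise (seen from above) it is tight, about 0.5 N m, for 30 degrees, rises 2 mm and comes free after 54 degrees
- cap_mark (a point): a point on the outside of the cap's skirt, 31 mm from its axis along the cap's x axis, 10 mm above the skirt's lower edge (not marked visibly); shows how far the cap has turned
- screwdriver: flat-head screwdriver with an orange grip, 200 mm long, lying beyond the clamp; origin at its middle underside. Not part of the job
- gate_hinge: spare galvanised gate hinge, 200 mm long, lying flat on the robot's side of the clamp, beside it; origin under its knuckle. Not part of the job
- spare_jar: smaller closed jar, 60 mm across and 75 mm high, standing on the bench beside the V-block end of the clamp; origin at the centre of its underside. Not part of the job
- fencing_pliers: fencing pliers lying on the bench to the robot's right, 200 mm long; origin under the pivot. Not part of the job
- tape_measure: black tape measure standing on the bench to the left, 65 x 40 x 60 mm; origin at the centre of its underside. Not part of the job
- pencil: flat carpenter's pencil, 170 mm long, lying to the left, before the storage tub; origin at its middle underside. Not part of the job
Not all that is in view belongs to the job. Of the things that look like the cap, the middle-sized one is meant.

How it is judged:
By the outcome, as a careful person would: the job done as asked, in the order asked, and still so for the second after the job is handed in, while the arm keeps its last pose, push and grip.
It also fails if it takes over 45 s, if anything falls off the work surface, if the arm or the gripper's body presses on something with over 40 N, if the wrist force passes 120 N, or if a joint passes its speed limit or range.

## Robot

A 6-joint arm with a two-finger parallel gripper is mounted at the origin on the work surface. World frame = base frame: x ahead of the robot, y to its left, z up, the work surface at z = 0. Lengths are in m, angles in rad, forces in N, time in s.
With the tool pointing down it reaches from about 0.275 to 1 m from the base axis. Payload 8.4 kg.
Tool frame: the origin (TCP) lies between the finger pads; the fingertips stand 8 mm ahead of it and the grasp point (between the pads) lies 11 mm behind it; z points along the fingers, y is the line along which they close (so a half turn about z gives the same grasp; the last joint's range is limited). The gripper opens to 85 mm and grips with 20 to 120 N. Pads are 22 mm wide; open, the fingers measure 114 mm over their backs; the gripper's body (76 mm by 85 mm) begins 54 mm behind the grasp point. The pads swing forward as they close: fully open they stand 13 mm farther back than shut.
Start: joints at [1.323, 0.353, 1.633, -0, 1.155, -0.002], TCP at [0.152, 0.606, 0.239] pointing down, gripper open.
Joint ranges: [-2.63, 2.63], [-0.92, 2.1], [0.06, 2.66], [-1.3, 4.44], [0, 2.69], [-3.02, 3.02]. Speed limits (rad/s): [2.22, 2.22, 2.79, 3.14, 3.14, 3.14].

## Interface

Orientations are given as [roll, pitch, yaw] about the fixed x, y, z axes, in that order (R = Rz(yaw) Ry(pitch) Rx(roll)).
In Python, from station import sensors, viewer, order gives the robot as it stands.
- The arm moves only by the tool servo_tool, never from a script. Its argument "increments" is a list of rows, each an object with "slide": the shift along the world's x, y, z in mm, a list of three; "angular": the turn, a rotation vector about the world's x, y, z in degrees, a list of three; "claw": the finger opening in mm, from 0 to 85.4. A call has 1 to 10 rows; each row is the pose to reach, as a shift and turn from the pose commanded when the call began; what a row does not reach only later rows make up. A row lasts 1/10 s, in which the tool goes at most 50 mm and 8.59 degrees, less where a joint would pass 70% of its speed; a pose out of reach is approached as far as the arm can. A call with a gripper value outside its range is refused whole. The fingers move at their own pace and stop on an object; "newtons" is the grip in N (left out, the last holds). Time passes only in rows, so rows that repeat a pose let the fingers close. It gives the time, the measured TCP pose, the force, the opening and the grip force at its end, in the units of the state.
- sensors.read_state(): the state, without advancing time (a new reading comes with each control period).
- viewer.capture(name): name is "side" or "top"; returns a dict with "frame" (384x512x3 uint8, red, green, blue), "camera_matrix" (3x3 intrinsics, pixels), "rvec" (rotation vector, rad) and "tvec" (3), from world to camera coordinates, as OpenCV has them. Camera axes: x right, y down, z forward; pixel columns grow to the right and rows downward; lengths in m; the calibration is good to about 2 mm. A picture is of the moment at which its call begins. There is no depth.
- order.sign_off(): hands the job in; it is judged then, once.
The state is a dict: "time_s": time; "joints": joint angles; "joint_vel": joint speeds; "joint_torque": joint torques, N m; "tcp_pos": TCP position; "orientation": TCP orientation; "force": force on the tool from outside, world axes, zero at the start; "torque": the same for the moment, N m; "width": finger opening in m; "grip_force": force on a finger pad.
Only numpy, scipy, OpenCV 4.12 (cv2) and the standard library are available. Lean on these libraries where they do the work, as an engineer would, in place of code of your own. Each camera call takes 0.05 s, during which the arm holds its last target. There are 200 camera calls.

## Working session

There is one attempt and no reset: what is moved stays moved. The work goes in short steps, Python scripts to look and compute and a tool call to move; the robot and the scene stay as the last step left them, time stands still between calls to the robot, and variables do not carry over. Pictures are saved under pics/ and viewed, at most 10 in all, crops included, and the job is handed in when it is done.

Besides the shell and the picture viewer there is one more tool, called after "Request:" as a command line: name --argument value ..., lists and objects as JSON in quotes. servo_tool: Moves the arm, as the interface text tells. Its arguments: {"type":"object","properties":{"increments":{"type":"array","items":{"type":"object","properties":{"slide":{"type":"array","items":{"type":"number"}},"angular":{"type":"array","items":{"type":"number"}},"claw":{"type":"number"}}}},"newtons":{"type":"number"}},"required":["increments"]}

```bash
mkdir -p pics
cat > h.py <<'E'
import numpy as np, cv2
from station import sensors, viewer, order
def cap(n):
    c=viewer.capture(n); c['R']=cv2.Rodrigues(np.array(c['rvec'],float))[0]; c['t']=np.array(c['tvec'],float).ravel(); c['K']=np.array(c['camera_matrix'],float); return c
def ray(c,u,v):
    d=c['R'].T@np.linalg.inv(c['K'])@np.array([u,v,1.]); return -c['R'].T@c['t'],d/np.linalg.norm(d)
def onz(c,u,v,z):
    o,d=ray(c,u,v); return o+d*(z-o[2])/d[2]
def proj(c,p):
    q=c['K']@(c['R']@np.array(p,float)+c['t']); return q[:2]/q[2]
def save(c,n,box=None,s=1):
    f=c['frame'][:,:,::-1]
    if box: f=f[box[1]:box[3],box[0]:box[2]]
    cv2.imwrite('pics/'+n,cv2.resize(f,None,fx=s,fy=s,interpolation=cv2.INTER_CUBIC))
E
python3 - <<'E'
from h import *
for n in('top','side'):
    c=cap(n); save(c,n+'0.png',None,1.5); print(n,ray(c,256,192),c['K'][0,0]); np.save(n+'.npy',c,allow_pickle=True)
print(sensors.read_state())
E
```

```text
top (array([ 0.37577103, -0.06698271,  1.20767332]), array([ 0.16382503, -0.02606157, -0.9861451 ])) 422.99128984009815
side (array([ 0.39465284, -0.78103224,  0.99093916]), array([ 0.18765308,  0.58758993, -0.78709872])) 424.6327640839237
{'time_s': 0.1, 'joints': array([ 1.32257733e+00,  3.53613108e-01,  1.63408207e+00,  1.44244440e-05,
        1.15524509e+00, -2.40824875e-03]), 'joint_vel': array([ 1.19572641e-03, -1.46385082e-03, -1.19411892e-03,  5.93548363e-05,
        3.37416464e-04,  2.34410895e-04]), 'joint_torque': array([ 1.51064574e-03, -6.06360626e+01, -3.42820036e+01,  2.67054420e-04,
        3.78480079e-03,  4.52019393e-06]), 'tcp_pos': array([0.15197999, 0.60577868, 0.23860585]), 'orientation': array([-3.14024508e+00, -1.64343210e-05,  2.89577607e+00]), 'force': array([0.64412429, 0.59731689, 0.01033445]), 'torque': array([-0.02933316, -0.01939962, -0.02445316]), 'grip_force': 0.0, 'width': 0.0854456661254036}
```

View pics/top0.png

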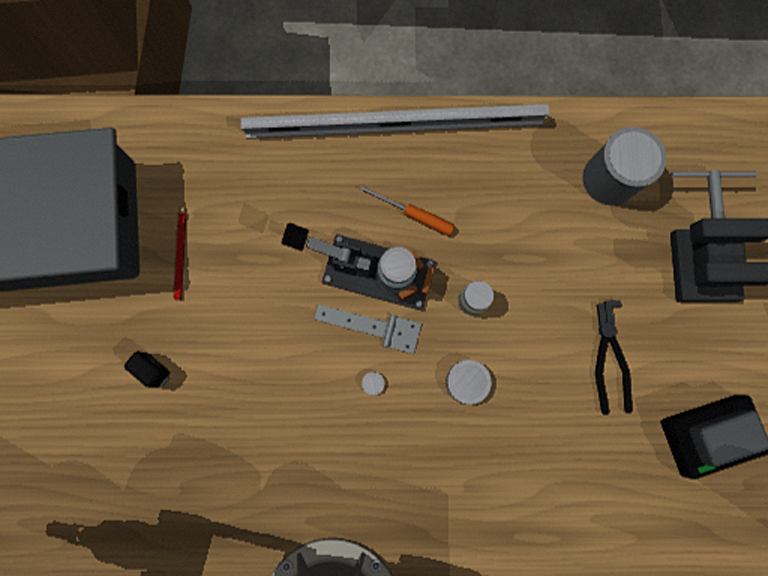

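View pics/side0.png

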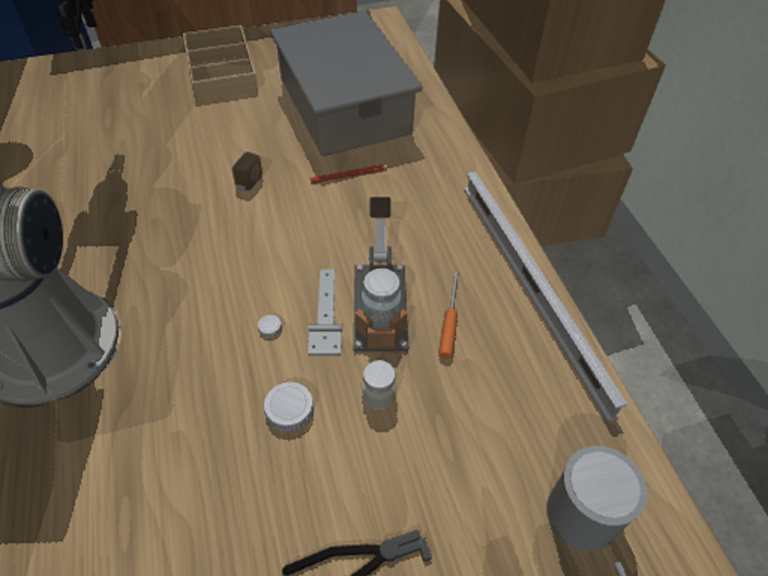

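The top view has +x up and +y to the left. Lids that could be the cap, in 1.5x pixels:
- clamped jar's cap (398,266)
- spare jar's lid (479,297)
- small loose lid (373,383)
- large loose lid (470,382)
- canister (635,157)

I choose (398,266): it sits on the jar in the clamp, and it is mid-sized. The lever pad is at top (295,236) and side (380,207).

```bash
cat > m.py <<'E'
from h import *
def blob(c,mask,near):
    n,l,s,ce=cv2.connectedComponentsWithStats(mask.astype(np.uint8))
    i=min([i for i in range(1,n) if s[i,4]>30],key=lambda i:np.hypot(*(ce[i]-near)))
    return (l==i),ce[i],s[i]
def tri(a,ua,b,ub):
    o,d=ray(a,*ua);p,e=ray(b,*ub)
    x=np.linalg.lstsq(np.c_[d,-e],p-o,rcond=None)[0]
    return (o+d*x[0]+p+e*x[1])/2, np.linalg.norm(o+d*x[0]-p-e*x[1])
E
python3 - <<'E'
from m import *
T=np.load('top.npy',allow_pickle=True).item();S=np.load('side.npy',allow_pickle=True).item()
for nm,c,k,p in(('T',T,(265,177),(197,158)),('S',S,(254,189),(253,138))):
    hsv=cv2.cvtColor(c['frame'],cv2.COLOR_RGB2HSV)
    mk=(hsv[...,1]<40)&(hsv[...,2]>135)
    m,ce,s=blob(c,mk,k); cn=max(cv2.findContours(m.astype(np.uint8),0,1)[0],key=len); print(nm,'cap',ce,s,cv2.fitEllipse(cv2.convexHull(cn)), onz(c,*ce,.122))
    mk=hsv[...,2]<45
    m,ce,s=blob(c,mk,p); print('pad',ce,s,onz(c,*ce,.126))
    print(hsv[int(p[1]),int(p[0])],hsv[k[1],k[0]])
a=T['frame'][130:220,180:310];b=S['frame'][120:250,200:300]
a=cv2.resize(a,None,fx=3.5,fy=3.5,interpolation=2);b=cv2.resize(b,None,fx=3.2,fy=3.2,interpolation=2)
o=np.zeros((416,780,3),np.uint8);o[:a.shape[0],:a.shape[1]]=a;o[:b.shape[0],455:455+b.shape[1]]=b
cv2.imwrite('pics/crop.png',o[:,:,::-1])
E
```

```text
T cap [264.90839695 175.69211196] [254 165  23  23 393] ((264.9951477050781, 175.70809936523438), (21.75258445739746, 22.87598419189453), 97.66899108886719) [ 0.59942734 -0.1192787   0.122     ]
pad [196.34545455 157.35454545] [188 149  18  18 220] [0.64787856 0.06056849 0.126     ]
[120  36  14] [100   5 145]
S cap [253.88495575 187.64306785] [242 179  24  18 339] ((253.8925018310547, 187.66622924804688), (17.958675384521484, 23.44965362548828), 90.54240417480469) [ 0.60060174 -0.11693473  0.122     ]
pad [353.43243243 186.45945946] [349 178  10  17  37] [ 0.85181288 -0.18695103  0.126     ]
[15 64 48] [109  11 187]
```

View pics/crop.png

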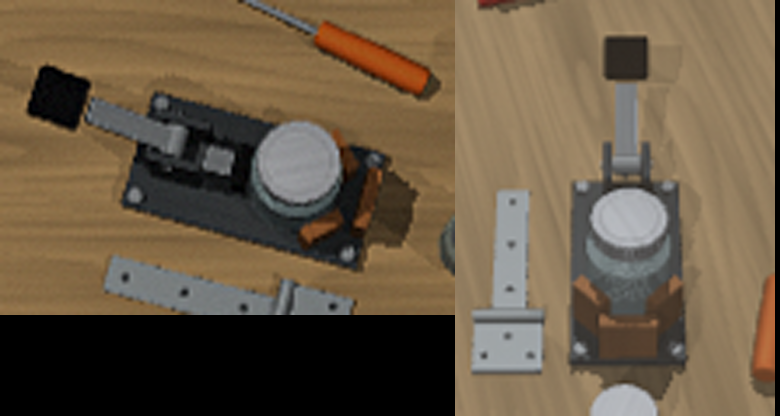

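Crop confirms the choice: the mid-sized cap sits on the clamped jar at crop (297,162), and the lever pad is at (58,97). The clamp's yaw is about -15°. The cap centre is about (0.600, -0.118) and the pad about (0.648, 0.062).

Request:
servo_tool --increments '[{"slide": [13, -15, 0], "claw": 0}, {"slide": [40, -44, 0], "claw": 0}, {"slide": [71, -77, 0], "claw": 0}, {"slide": [101, -111, 0], "claw": 0}, {"slide": [131, -144, 0], "claw": 0}, {"slide": [162, -177, 0], "claw": 0}, {"slide": [192, -210, 0], "claw": 0}, {"slide": [222, -244, 0], "claw": 0}, {"slide": [253, -277, 0], "claw": 0}, {"slide": [283, -310, 0], "claw": 0}]' --newtons 40

```text
invalid input
```

Request:
servo_tool --increments '[{"slide": [30, -33, 0], "claw": 0}, {"slide": [61, -66, 0], "claw": 0}, {"slide": [91, -100, 0], "claw": 0}, {"slide": [121, -133, 0], "claw": 0}, {"slide": [152, -166, 0], "claw": 0}, {"slide": [182, -199, 0], "claw": 0}, {"slide": [205, -223, 0], "claw": 0}, {"slide": [213, -233, 0], "claw": 0}, {"slide": [213, -233, -30], "claw": 0}, {"slide": [213, -233, -50], "claw": 0}]'

```text
invalid input
```

Request:
servo_tool --increments '[{"slide": [13, -15, 0], "angular": [0, 0, 0], "claw": 0}, {"slide": [40, -44, 0], "angular": [0, 0, 0], "claw": 0}, {"slide": [71, -77, 0], "angular": [0, 0, 0], "claw": 0}, {"slide": [101, -111, 0], "angular": [0, 0, 0], "claw": 0}, {"slide": [131, -144, 0], "angular": [0, 0, 0], "claw": 0}, {"slide": [162, -177, 0], "angular": [0, 0, 0], "claw": 0}, {"slide": [192, -210, 0], "angular": [0, 0, 0], "claw": 0}, {"slide": [222, -244, 0], "angular": [0, 0, 0], "claw": 0}, {"slide": [253, -277, 0], "angular": [0, 0, 0], "claw": 0}, {"slide": [283, -310, 0], "angular": [0, 0, 0], "claw": 0}]' --newtons 40

```text
time_s: 1.1
tcp_pos: [0.436, 0.2935, 0.2392]
orientation: [-3.141, 0.0, 2.896]
force: [0.9, -0.1, 0.1]
width: 0.0001
grip_force: 0.0
```

Request:
servo_tool --increments '[{"slide": [30, -33, 0], "angular": [0, 0, 0], "claw": 0}, {"slide": [61, -66, 0], "angular": [0, 0, 0], "claw": 0}, {"slide": [91, -100, 0], "angular": [0, 0, 0], "claw": 0}, {"slide": [121, -133, 0], "angular": [0, 0, 0], "claw": 0}, {"slide": [152, -166, 0], "angular": [0, 0, 0], "claw": 0}, {"slide": [182, -199, 0], "angular": [0, 0, 0], "claw": 0}, {"slide": [205, -223, 0], "angular": [0, 0, 0], "claw": 0}, {"slide": [213, -233, 0], "angular": [0, 0, 0], "claw": 0}, {"slide": [213, -233, -30], "angular": [0, 0, 0], "claw": 0}, {"slide": [213, -233, -55], "angular": [0, 0, 0], "claw": 0}]'

```text
time_s: 2.1
tcp_pos: [0.6476, 0.0623, 0.1836]
orientation: [3.141, 0.0, 2.895]
force: [0.6, 1.1, 0.0]
width: -0.0003
grip_force: 0.0
```

Run:
```python
from m import *
a=cap('top')['frame'][120:230,170:310];b=cap('side')['frame'][90:230,190:310]
a=cv2.resize(a,None,fx=3,fy=3,interpolation=2);b=cv2.resize(b,None,fx=3,fy=3,interpolation=2)
o=np.zeros((420,780,3),np.uint8);o[:a.shape[0],:a.shape[1]]=a;o[:,420:]=b
cv2.imwrite('pics/pre.png',o[:,:,::-1]); print(sensors.read_state()['tcp_pos'])
```

```text
[0.64484271 0.06268219 0.18068316]
```

View pics/pre.png

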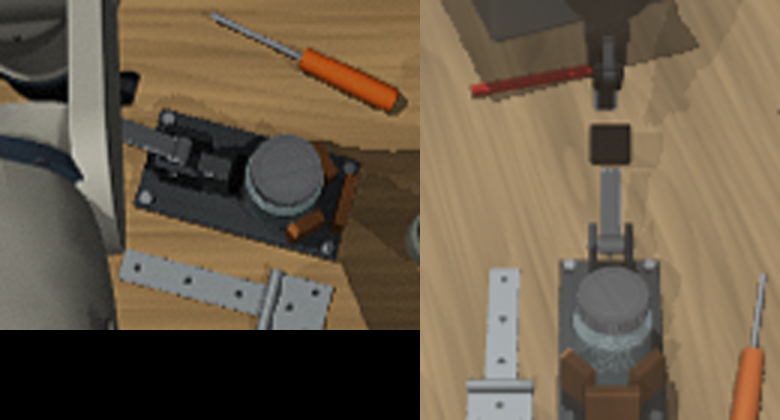

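Fingertips at side crop (605,105) stand directly above the pad at (610,145), so I can press.

Request:
servo_tool --increments '[{"slide": [1, 0, -25], "angular": [0, 0, 0], "claw": 0}, {"slide": [1, 0, -42], "angular": [0, 0, 0], "claw": 0}, {"slide": [1, 0, -47], "angular": [0, 0, 0], "claw": 0}, {"slide": [1, 1, -52], "angular": [0, 0, 0], "claw": 0}, {"slide": [2, 4, -57], "angular": [0, 0, 0], "claw": 0}, {"slide": [2, 6, -62], "angular": [0, 0, 0], "claw": 0}, {"slide": [3, 7, -67], "angular": [0, 0, 0], "claw": 0}, {"slide": [3, 9, -72], "angular": [0, 0, 0], "claw": 0}, {"slide": [3, 10, -77], "angular": [0, 0, 0], "claw": 0}, {"slide": [3, 11, -82], "angular": [0, 0, 0], "claw": 0}]'

```text
time_s: 3.2
tcp_pos: [0.6524, 0.0746, 0.1029]
orientation: [3.14, 0.003, 2.896]
force: [0.5, -0.9, 17.2]
width: -0.0001
grip_force: 7.7
```

Request:
servo_tool --increments '[{"slide": [0, 1, -4], "angular": [0, 0, 0], "claw": 0}, {"slide": [0, 1, -8], "angular": [0, 0, 0], "claw": 0}, {"slide": [0, 1, -11], "angular": [0, 0, 0], "claw": 0}, {"slide": [0, 1, -13], "angular": [0, 0, 0], "claw": 0}, {"slide": [0, 1, -15], "angular": [0, 0, 0], "claw": 0}, {"slide": [0, 1, -15], "angular": [0, 0, 0], "claw": 0}]'

```text
time_s: 3.8
tcp_pos: [0.6508, 0.0752, 0.0868]
orientation: [-3.141, -0.001, 2.896]
force: [0.5, 0.4, 1.4]
width: 0.0002
grip_force: 0.9
```

Request:
servo_tool --increments '[{"slide": [0, 0, -1], "angular": [0, 0, 0], "claw": 0}, {"slide": [0, 0, -2], "angular": [0, 0, 0], "claw": 0}, {"slide": [0, 0, -2], "angular": [0, 0, 0], "claw": 0}]'

```text
time_s: 4.1
tcp_pos: [0.6509, 0.0752, 0.0861]
orientation: [-3.142, -0.0, 2.896]
force: [-1.4, 1.6, 10.7]
width: -0.0
grip_force: 5.4
```

Request:
servo_tool --increments '[{"slide": [0, 0, 5], "angular": [0, 0, 0], "claw": 0}, {"slide": [0, 0, 20], "angular": [0, 0, 0], "claw": 0}, {"slide": [0, 0, 50], "angular": [0, 0, 0], "claw": 0}, {"slide": [0, 0, 90], "angular": [0, 0, 0], "claw": 0}, {"slide": [-10, 40, 120], "angular": [0, 0, 0], "claw": 0}, {"slide": [-20, 85, 130], "angular": [0, 0, 0], "claw": 40}, {"slide": [-30, 130, 130], "angular": [0, 0, 0], "claw": 85}, {"slide": [-35, 150, 130], "angular": [0, 0, 0], "claw": 85}, {"slide": [-35, 150, 130], "angular": [0, 0, 0], "claw": 85}]'

```text
time_s: 5.0
tcp_pos: [0.6149, 0.2279, 0.216]
orientation: [3.141, -0.0, 2.899]
force: [-0.5, -0.0, 0.0]
width: 0.0581
grip_force: 0.0
```

Run:
```python
from m import *
print(sensors.read_state()['tcp_pos'])
T=cap('top');S=cap('side')
np.save('top1.npy',T,allow_pickle=True);np.save('side1.npy',S,allow_pickle=True)
for nm,c,k in(('T',T,(265,177)),('S',S,(254,189))):
    hsv=cv2.cvtColor(c['frame'],cv2.COLOR_RGB2HSV)
    for th in(110,120,135):
        mk=(hsv[...,1]<40)&(hsv[...,2]>th)
        m,ce,s=blob(c,mk,k); print(nm,'cap',ce,s, onz(c,*ce,.122),hsv[k[1],k[0]])
a=T['frame'][120:230,170:310];b=S['frame'][90:230,190:310]
a=cv2.resize(a,None,fx=3,fy=3,interpolation=2);b=cv2.resize(b,None,fx=3,fy=3,interpolation=2)
o=np.zeros((420,780,3),np.uint8);o[:a.shape[0],:a.shape[1]]=a;o[:,420:]=b
cv2.imwrite('pics/post.png',o[:,:,::-1])
```

```text
[0.61491255 0.22785344 0.21600537]
T cap [267.17888563 174.82697947] [256 165  22  23 341] [ 0.60173823 -0.12525796  0.122     ] [128   6 160]
T cap [267.22551929 174.8189911 ] [256 165  22  23 337] [ 0.60175953 -0.12538055  0.122     ] [128   6 160]
T cap [267.27190332 174.8429003 ] [256 165  22  23 331] [ 0.60169542 -0.1255016   0.122     ] [128   6 160]
S cap [254.9953271  193.54906542] [241 180  26  28 428] [ 0.59786226 -0.13652946  0.122     ] [107  12 197]
S cap [255.64642857 189.35357143] [244 180  23  18 280] [ 0.60342289 -0.12367528  0.122     ] [107  12 197]
S cap [255.56727273 189.36363636] [244 180  23  18 275] [ 0.60321433 -0.12365135  0.122     ] [107  12 197]
```

View pics/post.png

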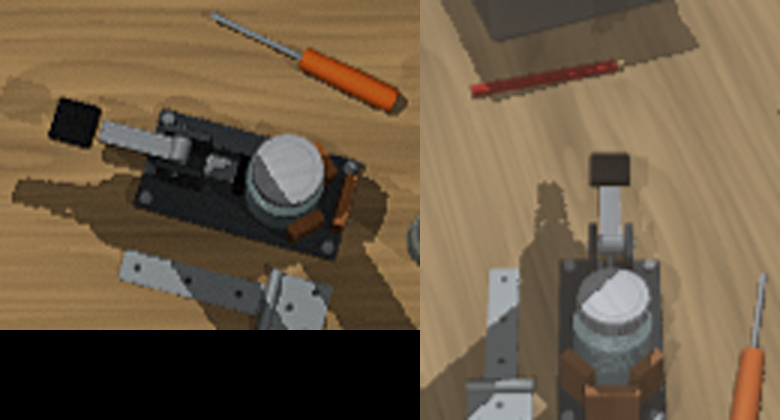

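The lever stays down: its pad is at post crop top (75,122), side (610,168). The jar has moved about 1 px towards the V-block. The arm's shadow skews the cap mask, so I use the first fix plus the 2 mm shift: (0.5995, -0.120). Next I go above the cap, pre-turned -70°.

Request:
servo_tool --increments '[{"slide": [-1, -20, 0], "angular": [0, 0, -7], "claw": 85}, {"slide": [-3, -60, 0], "angular": [0, 0, -14], "claw": 85}, {"slide": [-5, -100, 0], "angular": [0, 0, -21], "claw": 85}, {"slide": [-7, -145, 0], "angular": [0, 0, -29], "claw": 85}, {"slide": [-9, -190, 0], "angular": [0, 0, -37], "claw": 85}, {"slide": [-11, -235, 0], "angular": [0, 0, -45], "claw": 85}, {"slide": [-13, -280, 0], "angular": [0, 0, -53], "claw": 85}, {"slide": [-15, -320, 0], "angular": [0, 0, -61], "claw": 85}, {"slide": [-16.5, -345, 0], "angular": [0, 0, -70], "claw": 85}, {"slide": [-16.5, -345, -10], "angular": [0, 0, -70], "claw": 85}]'

```text
time_s: 6.1
tcp_pos: [0.5995, -0.1247, 0.2064]
orientation: [3.14, 0.002, 1.665]
force: [1.0, 0.3, 0.1]
width: 0.0851
grip_force: 0.0
```

Request:
servo_tool --increments '[{"slide": [0, 0, -20], "angular": [0, 0, 0], "claw": 85}, {"slide": [0, 0, -50], "angular": [0, 0, 0], "claw": 85}, {"slide": [0, 0, -65], "angular": [0, 0, 0], "claw": 85}, {"slide": [0, 0, -65], "angular": [0, 0, 0], "claw": 85}]'

```text
time_s: 6.5
tcp_pos: [0.5976, -0.1195, 0.1378]
orientation: [-3.137, -0.001, 1.675]
force: [-0.4, -0.3, -0.1]
width: 0.0849
grip_force: 0.0
```

Run:
```python
from m import *
s=sensors.read_state();print(s['tcp_pos'],s['orientation'],s['joints'])
a=cap('top')['frame'][120:230,200:330];b=cap('side')['frame'][110:240,190:320]
a=cv2.resize(a,None,fx=3,fy=3,interpolation=2);b=cv2.resize(b,None,fx=3,fy=3,interpolation=2)
o=np.zeros((390,780,3),np.uint8);o[:a.shape[0],:a.shape[1]]=a;o[:,390:]=b
cv2.imwrite('pics/pre2.png',o[:,:,::-1])
```

```text
[ 0.59763368 -0.11952251  0.13779039] [-3.13684085e+00 -1.46490679e-03  1.67496605e+00] [-1.99836352e-01  4.41999963e-01  1.74934123e+00 -3.02593704e-05
  9.55223876e-01 -3.03992024e-01]
```

View pics/pre2.png

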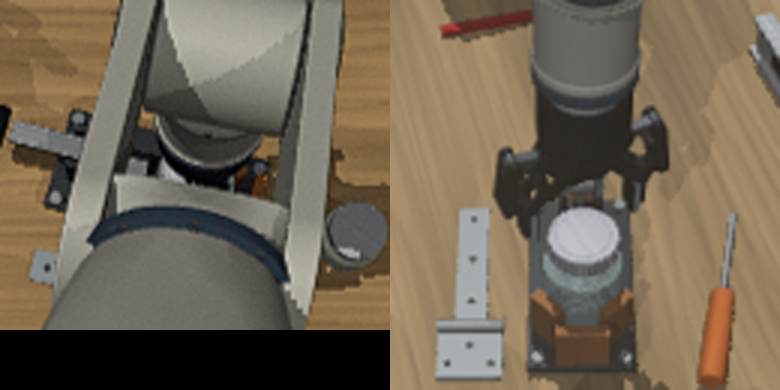

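The unshadowed side view shows the cap between the open fingers at crop (583,237). I measure the cap again from it and check the fingertip geometry.

Run:
```python
from m import *
S0=np.load('side.npy',allow_pickle=True).item();S=cap('side')
for c in(S0,S):
    hsv=cv2.cvtColor(c['frame'],cv2.COLOR_RGB2HSV)
    for th in(125,150,165):
        m,ce,s=blob(c,(hsv[...,1]<40)&(hsv[...,2]>th),(254,189)); print(th,ce,s,onz(c,*ce,.122))
s=sensors.read_state();p=s['tcp_pos'];print(p)
R=__import__('scipy.spatial.transform',fromlist=['Rotation']).Rotation.from_euler('xyz',s['orientation']).as_matrix()
for dy in(-.05,0,.05):
  for dz in(-.005,.008): print(dy,dz,(proj(S,p+R@[0,dy,dz])-[190,110])*3+[390,0])
print(R[:,1])
```

```text
125 [253.96285714 187.69428571] [242 179  24  19 350] [ 0.60074993 -0.11715507  0.122     ]
150 [253.9        187.64848485] [243 179  23  18 330] [ 0.60063458 -0.11696287  0.122     ]
165 [254.00643087 187.80064309] [243 180  23  17 311] [ 0.6007595  -0.11752847  0.122     ]
125 [254.        188.1915493] [242 179  25  19 355] [ 0.60037482 -0.11878124  0.122     ]
150 [254.05151515 188.26060606] [243 180  23  18 330] [ 0.60043959 -0.11903976  0.122     ]
165 [254.12738854 188.08598726] [243 180  23  17 314] [ 0.60079536 -0.1185324   0.122     ]
[ 0.60021581 -0.11984394  0.1412335 ]
-0.05 -0.005 [527.97465541 234.81448383]
-0.05 0.008 [528.29898833 244.28318581]
0 -0.005 [582.52795111 217.91842629]
0 0.008 [582.34619583 227.44051589]
0.05 -0.005 [635.90465702 201.38677806]
0.05 0.008 [635.238353   210.95779299]
[0.99460713 0.10370896 0.00105105]
```

Request:
servo_tool --increments '[{"slide": [0, 0, -15], "angular": [0, 0, 0], "claw": 85}, {"slide": [0, 0, -28], "angular": [0, 0, 0], "claw": 85}, {"slide": [0, 0, -35], "angular": [0, 0, 0], "claw": 85}, {"slide": [0, 0, -35], "angular": [0, 0, 0], "claw": 85}, {"slide": [0, 0, -35], "angular": [0, 0, 0], "claw": 70}, {"slide": [0, 0, -35], "angular": [0, 0, 0], "claw": 66}, {"slide": [0, 0, -35], "angular": [0, 0, 0], "claw": 64}]' --newtons 30

```text
time_s: 7.35
tcp_pos: [0.6002, -0.1199, 0.1059]
orientation: [3.14, 0.0, 1.674]
force: [0.2, 0.2, 0.3]
width: 0.064
grip_force: 0.4
```

Request:
servo_tool --increments '[{"slide": [0, 0, 0], "angular": [0, 0, 0], "claw": 62}, {"slide": [0, 0, 0], "angular": [0, 0, 0], "claw": 58}, {"slide": [0, 0, 0], "angular": [0, 0, 0], "claw": 50}]' --newtons 30

```text
time_s: 7.65
tcp_pos: [0.6006, -0.1199, 0.1063]
orientation: [3.139, 0.001, 1.674]
force: [1.0, 0.8, 5.9]
width: 0.0616
grip_force: 31.6
```

Request:
servo_tool --increments '[{"slide": [0, 0, 0], "angular": [0, 0, 0], "claw": 40}, {"slide": [0, 0, 0], "angular": [0, 0, 0], "claw": 40}, {"slide": [0, 0, 0], "angular": [0, 0, 0], "claw": 40}]' --newtons 70

```text
time_s: 7.95
tcp_pos: [0.6007, -0.1199, 0.1066]
orientation: [3.139, 0.001, 1.674]
force: [1.2, 0.5, 9.0]
width: 0.0604
grip_force: 73.3
```

Request:
servo_tool --increments '[{"slide": [0, 0, 1], "angular": [0, 0, 0], "claw": 40}, {"slide": [0, 0, 1], "angular": [0, 0, 3], "claw": 40}, {"slide": [0, 0, 1], "angular": [0, 0, 7], "claw": 40}, {"slide": [0, 0, 1], "angular": [0, 0, 11], "claw": 40}, {"slide": [0, 0, 1.3], "angular": [0, 0, 15], "claw": 40}, {"slide": [0, 0, 1.6], "angular": [0, 0, 19], "claw": 40}, {"slide": [0, 0, 1.8], "angular": [0, 0, 23], "claw": 40}, {"slide": [0, 0, 2], "angular": [0, 0, 27], "claw": 40}, {"slide": [0, 0, 2.1], "angular": [0, 0, 31], "claw": 40}, {"slide": [0, 0, 2.2], "angular": [0, 0, 35], "claw": 40}]'

```text
time_s: 8.95
tcp_pos: [0.5996, -0.1203, 0.1074]
orientation: [-3.141, 0.001, 2.288]
force: [2.3, -2.6, -0.0]
width: 0.0603
grip_force: 77.0
```

```bash
python3 -c "
from h import *
s=sensors.read_state();print(s['force'],s['torque'],s['orientation'],s['tcp_pos'],s['joints'])
save(cap('side'),'turn.png',(190,130,310,240),4)"
```

```text
[ 2.325436   -2.56299567 -0.00660662] [-0.30740097 -0.39682613  0.04185148] [-3.14126966e+00  5.97636446e-04  2.28780988e+00] [ 0.59960977 -0.1202598   0.10738391] [-2.00050802e-01  4.81367819e-01  1.76700979e+00 -7.95790398e-04
  8.92937214e-01 -9.16565279e-01]
```

View pics/turn.png

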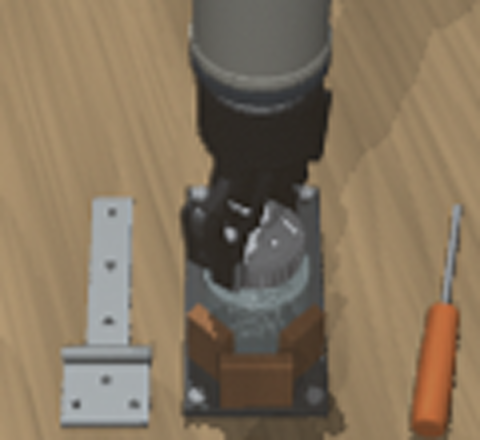

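The cap is still gripped, with the finger at crop (240,240). The moment has dropped, as expected past 30°. I'll turn on to 75°.

Request:
servo_tool --increments '[{"slide": [0, 0, 0.2], "angular": [0, 0, 4], "claw": 40}, {"slide": [0, 0, 0.4], "angular": [0, 0, 8], "claw": 40}, {"slide": [0, 0, 0.6], "angular": [0, 0, 12], "claw": 40}, {"slide": [0, 0, 0.8], "angular": [0, 0, 16], "claw": 40}, {"slide": [0, 0, 1], "angular": [0, 0, 20], "claw": 40}, {"slide": [0, 0, 1], "angular": [0, 0, 25], "claw": 40}, {"slide": [0, 0, 1], "angular": [0, 0, 30], "claw": 40}, {"slide": [0, 0, 1], "angular": [0, 0, 35], "claw": 40}, {"slide": [0, 0, 1], "angular": [0, 0, 40], "claw": 40}, {"slide": [0, 0, 1], "angular": [0, 0, 40], "claw": 40}]'

```text
time_s: 10.0
tcp_pos: [0.5993, -0.1194, 0.1083]
orientation: [3.141, -0.001, 2.983]
force: [1.5, 2.4, -0.4]
width: 0.0606
grip_force: 77.1
```

Request:
servo_tool --increments '[{"slide": [0, 0, 1], "angular": [0, 0, 0], "claw": 40}, {"slide": [0, 0, 2], "angular": [0, 0, 0], "claw": 40}, {"slide": [0, 0, 3], "angular": [0, 0, 0], "claw": 40}, {"slide": [0, 0, 3], "angular": [0, 0, 0], "claw": 40}]'

```text
time_s: 10.4
tcp_pos: [0.5996, -0.1197, 0.1117]
orientation: [-3.142, 0.0, 2.982]
force: [0.8, 1.8, 0.5]
width: 0.0605
grip_force: 77.1
```

```bash
python3 -c "
from h import *
s=sensors.read_state();print(s['force'],s['torque'],s['orientation'],s['tcp_pos'],s['joints'])"
```

```text
[0.81885019 1.82551211 0.53157236] [ 0.25565272 -0.2932635   0.0232711 ] [-3.14158385e+00  6.59705708e-05  2.98230078e+00] [ 0.59962047 -0.11974837  0.11167801] [-1.99563536e-01  4.75691488e-01  1.76465628e+00 -7.83688405e-06
  9.01178611e-01 -1.61106312e+00]
```

The cap lifts freely, with about 0.5 N vertical. I'll raise it straight up until its edge is about 25 mm above the mouth.

Request:
servo_tool --increments '[{"slide": [0, 0, 4], "angular": [0, 0, 0], "claw": 40}, {"slide": [0, 0, 9], "angular": [0, 0, 0], "claw": 40}, {"slide": [0, 0, 15], "angular": [0, 0, 0], "claw": 40}, {"slide": [0, 0, 21], "angular": [0, 0, 0], "claw": 40}, {"slide": [0, 0, 27], "angular": [0, 0, 0], "claw": 40}, {"slide": [0, 0, 32], "angular": [0, 0, 0], "claw": 40}, {"slide": [0, 0, 36], "angular": [0, 0, 0], "claw": 40}, {"slide": [0, 0, 36], "angular": [0, 0, 0], "claw": 40}, {"slide": [0, 0, 36], "angular": [0, 0, 0], "claw": 40}]'

```text
time_s: 11.3
tcp_pos: [0.5995, -0.1198, 0.1475]
orientation: [-3.142, -0.0, 2.983]
force: [-0.4, 0.3, -0.8]
width: 0.0604
grip_force: 77.0
```

```bash
python3 -c "
from h import *
s=sensors.read_state();print(s['time_s'],s['force'],s['tcp_pos'])
c=cap('side');save(c,'end.png',(190,100,310,240),4)
for z in(.118,.143): print(z,(proj(c,[.5995,-.12,z])-[190,100])*4)"
```

```text
11.3 [-0.37106023  0.33333221 -0.81183682] [ 0.59951267 -0.11978328  0.14748114]
0.118 [255.16407551 358.25103581]
0.143 [255.6484284  334.15167538]
```

View pics/end.png

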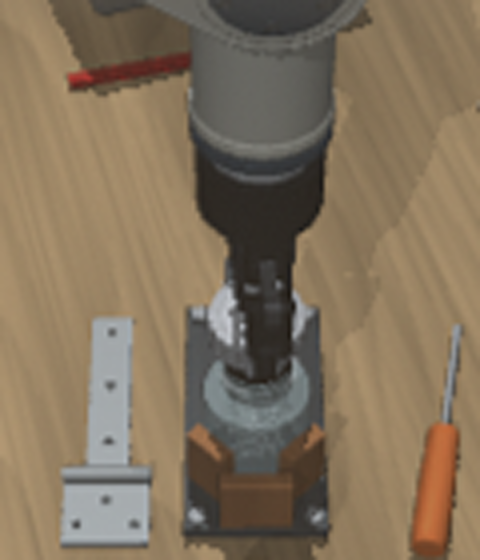

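The cap (crop 257,315) is held in the gripper above the jar, and the jar still stands in the clamp with its mouth open (258,372). The -0.8 N vertical force matches the cap's weight, so I'm handing in.

```bash
python3 -c "
from station import order
print(order.sign_off())"
```

```text
the job is handed in; nothing more can be done
None
```

The job is handed in at 11.3 s of the 45 s limit: the lever is latched, the jar is still in the clamp, and the cap, turned about 75° and lifted straight up, is held level about 25 mm above the mouth; I did not measure whether the jar turned at all.

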